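# Gauge the dosing caps and reject the tight one

### The arm

A 6-joint arm with a two-finger parallel gripper is mounted at the origin on the work surface. World frame = base frame: x ahead of the robot, y to its left, z up, the work surface at z = 0. Lengths are in m, angles in degrees, forces in N, time in s.
With the tool pointing down it reaches from about 0.3 to 0.75 m from the base axis. Payload 8.5 kg.
Tool frame: the origin (TCP) lies at the very end of the fingers, on their centre line; the grasp point (between the pads) lies 19 mm behind it; z points along the fingers, y is the line along which they close (so a half turn about z gives the same grasp; the last joint's range is limited). The gripper opens to 85 mm and grips with 20 to 120 N. Pads are 22 mm wide; open, the fingers measure 114 mm over their backs; the gripper's body (76 mm by 85 mm) begins 54 mm behind the grasp point. The pads swing forward as they close: fully open they stand 13 mm farther back than shut.
Start: joints at [-83.612, 21.807, 74.336, -0, 83.858, -12.336], TCP at [0.177, -0.521, 0.231] pointing down, gripper open.
Joint ranges: [-178.18, 178.18], [-50.72, 133.34], [12.68, 142.11], [-81.47, 261.47], [9.98, 163.14], [-165.26, 165.26]. Speed limits (degrees/s): [136.94, 136.94, 180, 180, 180, 180].

### API

Orientations are given as a 3x3 rotation matrix whose columns are the frame's x, y, z axes.
In Python, from rig import env, imaging gives the robot as it stands. The module is installed in compiled form; this text tells all that it offers.
- The arm moves only by the tool arm_command, never from a script. Its arguments are lists of equal length, an entry for each row: "turn": the turn, a rotation vector about the tool's x, y, z in units of 5 degrees (1.0 is 5 degrees), a list of three; "xyz": the shift along the tool's x, y, z in units of 50 mm (1.0 is 50 mm), a list of three; "claw": the finger opening in mm, from 0 to 85.4. A call has 1 to 12 rows; each row shifts and turns the commanded pose from where the row before left it, along the tool's axes as they then stand; what a row does not reach is not made up. A row lasts 1/10 s, in which the tool goes at most 50 mm and 8.59 degrees, less where a joint would pass 70% of its speed; a pose out of reach is approached as far as the arm can. A call is refused whole if a number of a shift passes 1 or a number of a turn 1, either way. A call with a gripper value outside its range is refused whole. The fingers move at their own pace and stop on an object; "squeeze" is the grip in N (left out, the last holds). Time passes only in rows, so rows that do not move let the fingers close. It gives the time, the measured TCP pose, the force, the opening and the grip force at its end, in the units of the state.
- env.observe(): the state, without advancing time (a new reading comes with each control period).
- imaging.get_image(name): name is "scene" or "top" or "wrist"; returns (picture, depth): 384x512x3 uint8, blue, green, red; 384x512 float32, m along the optical axis (not along the pixel's ray), 0 where there is no reading.
- imaging.camera_info(name): a dict with "camera_matrix" (3x3 intrinsics, pixels), "rvec" (rotation vector, rad) and "tvec" (3), from world to camera coordinates, as OpenCV has them. Camera axes: x right, y down, z forward; pixel columns grow to the right and rows downward; lengths in m; the calibration is good to about 2 mm. The wrist camera is an equidistant fisheye: a pixel r from the principal point sees the ray r / f radians off the axis. A picture is of the moment at which its call begins: read the wrist's pose just before it. camera_info takes no time and is no camera call; for the wrist camera it gives the pose at the moment of the call.
- env.close_job(): hands the job in; it is judged then, once.
The state is a dict: "time_s": time; "q": joint angles; "qvel": joint speeds; "joint_efforts": joint torques, N m; "position": TCP position; "tool_rot": TCP orientation; "ft_force": force on the tool from outside, world axes, zero at the start; "wrist_torque": the same for the moment, N m; "grip_width": finger opening in m; "gripper_force": force on a finger pad.
Only numpy, scipy, OpenCV 4.12 (cv2) and the standard library are available. Lean on these libraries where they do the work, as an engineer would, in place of code of your own. Each camera call takes 0.05 s, during which the arm holds its last target. There are 200 camera calls.

### The job

One of the two black dosing caps in the grey fixture has a bore that is too tight. Try the steel plug gauge in both caps, gently: let it come to rest against the stop in the tight one, but do not force it. Put the tight cap into the blue-grey crate and leave the good cap in its nest with the gauge standing fully home in it; leave the jar, the flask and the tin alone.

Things in the scene. Friction and masses are not known exactly. Their poses are not given: they have to be found in the camera images.
- fixture: fixed grey laminate block, 120 mm (x) by 250 mm (y) by 20 mm high, on the bench, with two round nests 60 mm across and 8 mm deep (floor 12 mm above the bench) at 65 mm either side of its centre along its y axis. Origin: centre of the underside, z up
- cap_a: one of two outwardly identical black plastic dosing caps, loose, 90 g, in a nest on the fixture's +y side at the start: round flange 58 mm across, 6 mm thick, above it a round neck 40 mm across; 40 mm high in all, a 21 mm blind bore 36 mm deep down its middle. In just one cap (random, not to be seen by eye) the bore is too tight, see its mouth. Origin: centre of the underside, z up
- cap_b: one of two outwardly identical black plastic dosing caps, loose, 90 g, in a nest on the fixture's -y side at the start: round flange 58 mm across, 6 mm thick, above it a round neck 40 mm across; 40 mm high in all, a 21 mm blind bore 36 mm deep down its middle. In just one cap (random, not to be seen by eye) the bore is too tight, see its mouth. Origin: centre of the underside, z up
- cap_a_mouth (a point): centre of the mouth of cap_a's bore, on the neck's rim, 40 mm above the underside. In the good bore the gauge slides freely until its shoulder sits on the rim. The tight bore narrows 10 mm below the mouth: the gauge enters but stops hard there, its shoulder some 20 mm above the rim
- cap_b_mouth (a point): centre of the mouth of cap_b's bore, on the neck's rim, 40 mm above the underside. In the good bore the gauge slides freely until its shoulder sits on the rim. The tight bore narrows 10 mm below the mouth: the gauge enters but stops hard there, its shoulder some 20 mm above the rim
- gauge: plug gauge, 160 g, loose, upright in the stand at the start: round steel plug 20 mm across, 30 mm long, its last 3 mm tapering to 17 mm at the tip; then a steel shoulder 30 mm across, 5 mm thick; then an aluminium handle 18 mm square, from 35 to 90 mm above the tip. Origin: centre of the tip, z up along the handle, x and y square to its flats. Keep pushes and knocks on caps under 60 N
- gauge_shoulder (a point): on the gauge's axis at the underside of its shoulder, 30 mm above the tip
- stand: fixed wooden block, 80 by 80 by 40 mm high, with an upright 22 mm hole in the middle, 32 mm deep, in which the gauge stands with its shoulder on the block's top. Origin: centre of the underside, z up
- crate: fixed blue-grey open crate for rejects, 200 mm (x) by 160 mm (y) by 60 mm high, walls and floor 4 mm thick. Origin: centre of the underside, z up
- jar: bystander: white jar with a black lid, 70 mm across, 100 mm high. Origin: centre of the underside
- flask: bystander: amber flask with a brass cap, 48 mm across, 110 mm high. Origin: centre of the underside
- tin: bystander: cardboard tin, 80 mm across, 60 mm high. Origin: centre of the underside
Mind the look-alikes: they are no part of the job. Leave any yellow look-alike of the cap_b alone.

How it is judged (in metres and radians):
On the way, in this order (a step that is already met when the one before it is completed fails the run):
1. the gauge, in the bore of the tight cap, has come to rest against the stop, while that cap is in its nest (((horizontal distance between gauge_shoulder and cap_a_mouth below 0.004 m and z of gauge_shoulder in the frame of cap_a_mouth between 0.016 and 0.023 m and linear speed of gauge below 0.004 m/s and contact force between cap_a and fixture above 2.2 N) or (horizontal distance between gauge_shoulder and cap_b_mouth below 0.004 m and z of gauge_shoulder in the frame of cap_b_mouth between 0.016 and 0.023 m and linear speed of gauge below 0.004 m/s and contact force between cap_b and fixture above 2.2 N))), for 0.1 s.
2. after that, the gauge stands fully home in the other cap ((distance between gauge_shoulder and cap_a_mouth below 0.004 m or distance between gauge_shoulder and cap_b_mouth below 0.004 m)), for 0.2 s.
At the end, for the whole second after the job is handed in: gauge at rest in the good cap, shoulder within 4 mm of the rim's centre and within 0.06 rad of the bore; that cap upright (0.06 rad), within 10 mm of its start; the other cap at rest in the crate (its origin within 95 mm in x, 75 mm in y of the crate's centre, below 45 mm) ((((distance between gauge_shoulder and cap_a_mouth below 0.004 m and angle between the z axis of gauge and the z axis of cap_a, either way round below 0.06 rad and distance of cap_a from where it was at the start of the episode below 0.01 m and angle between cap_a's own z axis and vertical below 0.06 rad) and (x of cap_b in the frame of crate between -0.095 and 0.095 m and y of cap_b in the frame of crate between -0.075 and 0.075 m and z of cap_b in the frame of crate below 0.045 m and linear speed of cap_b below 0.02 m/s)) or ((distance between gauge_shoulder and cap_b_mouth below 0.004 m and angle between the z axis of gauge and the z axis of cap_b, either way round below 0.06 rad and distance of cap_b from where it was at the start of the episode below 0.01 m and angle between cap_b's own z axis and vertical below 0.06 rad) and (x of cap_a in the frame of crate between -0.095 and 0.095 m and y of cap_a in the frame of crate between -0.075 and 0.075 m and z of cap_a in the frame of crate below 0.045 m and linear speed of cap_a below 0.02 m/s))) and linear speed of gauge below 0.02 m/s); the robot touches nothing.
It fails at once if the gauge is forced: the gauge presses cap_a, or cap_a on the fixture beneath it, with more than 60 N (contact force between gauge and cap_a above 60 N or (contact force between cap_a and fixture above 60 N and distance between gauge_shoulder and cap_a_mouth below 0.045 m)).
It fails at once if the gauge is forced: the gauge presses cap_b, or cap_b on the fixture beneath it, with more than 60 N (contact force between gauge and cap_b above 60 N or (contact force between cap_b and fixture above 60 N and distance between gauge_shoulder and cap_b_mouth below 0.045 m)).
It fails at once if the jar is moved by more than 20 mm (distance of jar from where it was at the start of the episode above 0.02 m).
It fails at once if the flask is moved by more than 20 mm (distance of flask from where it was at the start of the episode above 0.02 m).
It fails at once if the tin is moved by more than 20 mm (distance of tin from where it was at the start of the episode above 0.02 m).
It also fails if it takes over 67 s, if anything falls off the work surface, if the arm or the gripper's body presses on something with over 40 N, if the wrist force passes 120 N, or if a joint passes its speed limit or range.

## Working session

There is one attempt and no reset: what is moved stays moved. The work goes in short steps, Python scripts to look and compute and a tool call to move; the robot and the scene stay as the last step left them, time stands still between calls to the robot, and variables do not carry over. Pictures are saved under pics/ and viewed, at most 12 in all, crops included, and the job is handed in when it is done.

Besides the shell and the picture viewer there is one more tool, called as name(argument=value, ...) on one line, values as JSON. arm_command: Moves the arm, as the interface text tells. Its arguments: {"type":"object","properties":{"turn":{"type":"array"},"xyz":{"type":"array"},"claw":{"type":"array"},"squeeze":{"type":"number"}},"required":["turn","xyz","claw"]}

```bash
mkdir -p pics
python3 - <<'E'
from rig import env, imaging
import cv2,numpy as np,pickle
d={}
for n in("top","scene"):
    p,z=imaging.get_image(n); d[n]=(p,z,imaging.camera_info(n)); cv2.imwrite(f"pics/{n}0.png",p)
pickle.dump(d,open("d0.pkl","wb"))
s=env.observe();print(s)
for n in d: print(n,d[n][2])
E
```

```text
{'time_s': 0.1, 'q': array([-8.36129024e+01,  2.18382341e+01,  7.43794426e+01, -1.57771660e-03,
        8.38567547e+01, -1.23360846e+01]), 'qvel': array([-0.08229785, -0.01999351, -0.24951462,  0.04153778, -0.00575318,
        0.03029607]), 'joint_efforts': array([ 3.24430883e-03, -4.49225843e+01, -2.31655043e+01, -1.74005527e-04,
        3.68612047e-03, -1.73548710e-05]), 'position': array([ 0.17650685, -0.52063688,  0.23076886]), 'tool_rot': array([[ 9.47079548e-01,  3.20998909e-01, -1.71723811e-04],
       [ 3.20998857e-01, -9.47078706e-01,  1.28796365e-03],
       [ 2.50798960e-04, -1.27492717e-03, -9.99999156e-01]]), 'ft_force': array([-0.00368063, -0.34166669,  0.04697935]), 'wrist_torque': array([-0.02330988,  0.01672647, -0.04703473]), 'gripper_force': 0.0, 'grip_width': 0.08524741258322789}
top {'camera_matrix': array([[467.59559885,   0.        , 256.63082944],
       [  0.        , 467.59559885, 190.04907889],
       [  0.        ,   0.        ,   1.        ]]), 'rvec': array([ 2.16408484, -2.12432507,  0.10211613]), 'tvec': array([0.010582  , 0.58920226, 1.24474194])}
scene {'camera_matrix': array([[374.32785505,   0.        , 248.42815666],
       [  0.        , 374.32785505, 199.18888606],
       [  0.        ,   0.        ,   1.        ]]), 'rvec': array([ 2.05130945,  0.94258379, -0.45312147]), 'tvec': array([-0.38136749, -0.23561984,  1.40562024])}
```

View pics/top0.png

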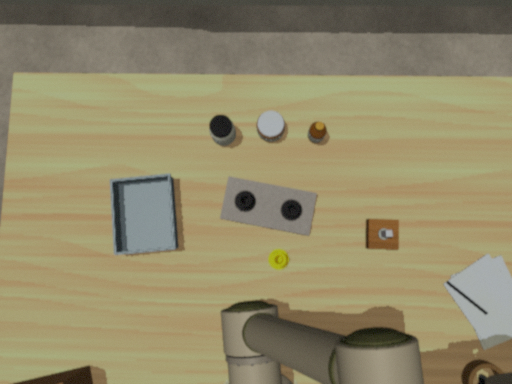

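View pics/scene0.png

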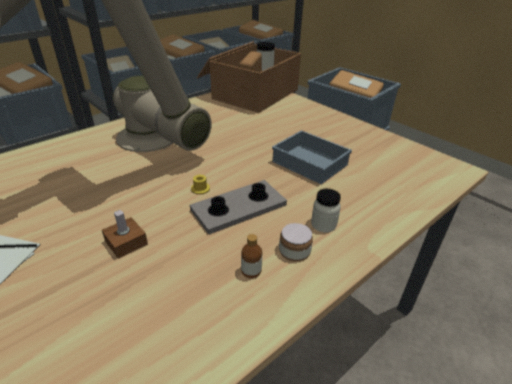

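The top view shows the crate at (145,214), the fixture at (269,206), the stand and gauge at (384,234), and the jar, tin and flask at (222,128), (271,125) and (317,131). The scene view agrees.

Look-alikes for the caps are black cap_a (245,201), black cap_b (291,210), the jar's black lid (221,127) and the yellow cap (279,260). I choose the two black ones in the grey fixture. The only gauge is at (386,234).

```bash
cat > h.py <<'E'
import cv2,numpy as np
def ray(ci,uv,z):
    R=cv2.Rodrigues(ci["rvec"])[0];K=ci["camera_matrix"];t=ci["tvec"]
    d=R.T@np.linalg.inv(K)@np.array([uv[0],uv[1],1.]);c=-R.T@t
    return c+d*(z-c[2])/d[2]
def blobs(mask,amin=20):
    cs,_=cv2.findContours(mask.astype(np.uint8),cv2.RETR_EXTERNAL,cv2.CHAIN_APPROX_NONE)
    return [c for c in cs if cv2.contourArea(c)>amin]
E
python3 - <<'E'
import pickle;from h import *
d=pickle.load(open("d0.pkl","rb"));p,z,ci=d["top"]
hsv=cv2.cvtColor(p,cv2.COLOR_BGR2HSV);H,S,V=cv2.split(hsv)
def rep(n,m,zz,x0,y0,x1,y1):
    q=np.zeros_like(m);q[y0:y1,x0:x1]=m[y0:y1,x0:x1]
    for c in blobs(q):
        r=cv2.minAreaRect(c);M=cv2.moments(c);u=(M['m10']/M['m00'],M['m01']/M['m00'])
        bc=[ray(ci,b,zz) for b in cv2.boxPoints(r)]
        e=bc[1]-bc[0];f=bc[2]-bc[1]
        print(n,np.round(r[0],1),np.round(u,1),ray(ci,r[0],zz).round(4),ray(ci,u,zz).round(4),"sides",np.linalg.norm(e).round(3),np.degrees(np.arctan2(e[1],e[0])).round(1),np.linalg.norm(f).round(3),np.degrees(np.arctan2(f[1],f[0])).round(1))
rep("fix",(S<60),.02,212,170,325,240)
rep("cap",(V<60),.05,230,185,310,225)
rep("stand",(S>130)&(H<14),.04,355,210,410,258)
rep("gauge",(S<70),.09,370,222,400,245)
rep("crate",(H>90)&(H<120)&(S>25),.06,100,165,190,262)
big=cv2.resize(np.hstack([p[185:225,225:315],p[214:254,350:410]]),None,fx=5,fy=5,interpolation=cv2.INTER_CUBIC);cv2.imwrite("pics/crop1.png",big)
E
```

```text
fix [268.  205.3] [268.  205.5] [ 0.549  -0.0104  0.02  ] [ 0.5486 -0.0104  0.02  ] sides 0.121 -9.3 0.252 -100.2
cap [291.  209.5] [291.  209.6] [ 0.5361 -0.0725  0.05  ] [ 0.5356 -0.0726  0.05  ] sides 0.049 -89.0 0.051 -179.5
cap [245. 201.] [245.  200.8] [0.5569 0.052  0.05  ] [0.5573 0.0521 0.05  ] sides 0.049 -89.0 0.049 -178.8
gauge [385.  233.5] [385.  233.3] [ 0.4751 -0.3131  0.09  ] [ 0.4756 -0.3131  0.09  ] sides 0.036 -88.9 0.028 179.1
crate [173.  239.5] [174.  241.1] [0.4493 0.2413 0.06  ] [0.4452 0.2385 0.06  ] sides 0.016 -88.9 0.04 -177.6
crate [171.5 222. ] [172.7 224.5] [0.4959 0.2473 0.06  ] [0.4894 0.2438 0.06  ] sides 0.019 -89.0 0.043 -177.6
crate [143.3 213.6] [128.9 206.4] [0.5171 0.3245 0.06  ] [0.5357 0.3646 0.06  ] sides 0.167 -85.0 0.199 -173.5
```

View pics/crop1.png

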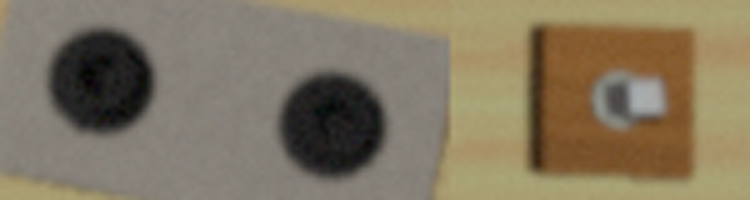

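The close crop confirms two black caps with dark bores in the grey fixture. It also shows the gauge's shoulder, pixel ≈(384,234), with its handle top at ≈(389,234) in the wooden stand.

Run:
```python
import pickle;from h import *
from rig import imaging
d=pickle.load(open("d0.pkl","rb"));p,z,ci=d["top"]
print(ray(ci,(389.4,233.6),.1),ray(ci,(383.6,234),.045))
H,S,V=cv2.split(cv2.cvtColor(p,cv2.COLOR_BGR2HSV))
m=np.zeros_like(S,bool);m[212:256,350:410]=((S>125)&(H<16)&(V>90))[212:256,350:410]
for c in blobs(m,200):
    r=cv2.minAreaRect(c);print(r,ray(ci,r[0],.04),[ray(ci,b,.04).round(4) for b in cv2.boxPoints(r)])
w=imaging.camera_info("wrist");R=cv2.Rodrigues(w["rvec"])[0];print(w["camera_matrix"],"pos",-R.T@w["tvec"],"axes",R)
```

```text
[ 0.47469177 -0.3218621   0.1       ] [ 0.47529937 -0.3203864   0.045     ]
((382.5, 234.0), (28.0, 29.0), 90.0) [ 0.47541627 -0.31866147  0.04      ] [array([ 0.5122, -0.2804,  0.04  ]), array([ 0.5137, -0.3579,  0.04  ]), array([ 0.4389, -0.3566,  0.04  ]), array([ 0.4374, -0.2797,  0.04  ])]
[[297.31863964   0.         256.40800683]
 [  0.         297.31863964 196.55158835]
 [  0.           0.           1.        ]] pos [ 0.24967864 -0.49741474  0.37288313] axes [[ 0.32152459 -0.94690072 -0.0009766 ]
 [-0.90249382 -0.30675783  0.30233184]
 [-0.28657782 -0.09632574 -0.95320224]]
```

arm_command(turn=[[0,0,1],[0,0,1],[0,0,1],[0,0,0.75]], xyz=[[0,0,0],[0,0,0],[0,0,0],[0,0,0]], claw=[85,85,85,85])

```text
time_s: 0.5
position: [0.1765, -0.5207, 0.2309]
tool_rot: [[1.0, -0.004, -0.0], [-0.004, -1.0, 0.001], [-0.0, -0.001, -1.0]]
ft_force: [0.7, 0.2, 0.6]
grip_width: 0.085
gripper_force: 0.0
```

arm_command(turn=[[0,0,0],[0,0,0],[0,0,0],[0,0,0],[0,0,0],[0,0,0],[0,0,0],[0,0,0]], xyz=[[0.75,-0.57,0],[0.75,-0.57,0],[0.75,-0.57,0],[0.75,-0.57,0],[0.75,-0.57,0],[0.75,-0.57,0],[0.75,-0.57,0],[0,0,0]], claw=[60,60,60,60,60,60,60,60])

```text
time_s: 1.3
position: [0.4423, -0.3179, 0.231]
tool_rot: [[1.0, 0.005, 0.0], [0.005, -1.0, 0.001], [0.0, -0.001, -1.0]]
ft_force: [-0.5, -0.7, 0.5]
grip_width: 0.06
gripper_force: 0.0
```

```bash
cat >> h.py <<'E'
def wray(ci,uv,z):
    R=cv2.Rodrigues(ci["rvec"])[0];K=ci["camera_matrix"];c=-R.T@ci["tvec"]
    a=np.array([uv[0]-K[0,2],uv[1]-K[1,2]])/K[0,0];th=np.hypot(*a)+1e-12
    d=R.T@np.array([*(a/th*np.sin(th)),np.cos(th)])
    return c+d*(z-c[2])/d[2]
E
python3 - <<'E'
from h import *;from rig import env,imaging
import pickle
s=env.observe();ci=imaging.camera_info("wrist");p,z=imaging.get_image("wrist")
print(s["position"],s["qvel"].round(2));pickle.dump((p,z,ci),open("w1.pkl","wb"));cv2.imwrite("pics/w1.png",p)
E
```

```text
[ 0.44228395 -0.31789764  0.23095317] [-5.3  -0.59  1.36 -1.97 -0.35 -4.32]
```

View pics/w1.png

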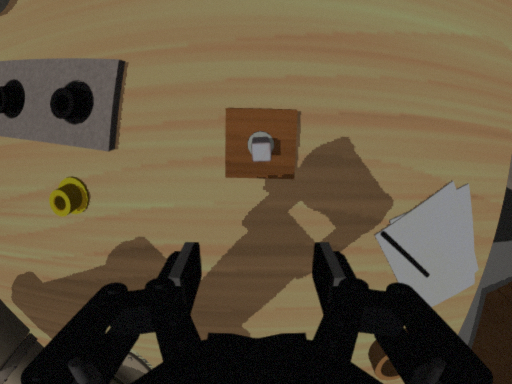

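The wrist view shows the gauge handle top at ≈(262,155), with the shoulder behind it at (261,146), in the stand. Next I measure it with the arm settled.

Run:
```python
from h import *;from rig import env,imaging
ci=imaging.camera_info("wrist");p,z=imaging.get_image("wrist");s=env.observe();print(s["position"],s["tool_rot"].round(4).tolist())
H,S,V=cv2.split(cv2.cvtColor(p,cv2.COLOR_BGR2HSV))
m=np.zeros_like(S,bool);m[112:176,230:295]=((S<60)&(V>195))[112:176,230:295]
print("V",V[143:166:3,248:276:3])
for c in blobs(m,30):
    r=cv2.minAreaRect(c);print("handle",r,wray(ci,r[0],.1),[wray(ci,b,.1)[:2].round(4) for b in cv2.boxPoints(r)])
m=np.zeros_like(S,bool);m[95:190,210:310]=((S>125)&(H<13)&(V>60))[95:190,210:310]
for c in blobs(m,800):
    r=cv2.minAreaRect(c);print("stand",r,wray(ci,r[0],.04),[wray(ci,b,.04)[:2].round(4) for b in cv2.boxPoints(r)])
```

```text
[ 0.43950645 -0.32080283  0.23090423] [[1.0, 0.0016, -0.0008], [0.0016, -1.0, 0.0005], [-0.0008, -0.0005, -1.0]]
V [[121 141 143 141 143 141 132  75  58  58]
 [120 143 144 143 137 139 135  74  55  57]
 [106 142 142 143 142 139 136  64  51  53]
 [ 89 134 145 140 138 138 138  61  53  56]
 [101 130 139 139 137 139 141  85  93  95]
 [ 96 119 130 121 121 124 122  98  99  98]
 [ 86  87  92  92  91  94  96  99  97  95]
 [ 85  83  83  87  84  84  89  87  85  89]]
```

Run:
```python
from h import *;from rig import env,imaging
ci=imaging.camera_info("wrist");p,z=imaging.get_image("wrist")
cv2.imwrite("w2.png",p)
H,S,V=cv2.split(cv2.cvtColor(p,cv2.COLOR_BGR2HSV))
def rep(n,m,z,a):
  for c in blobs(m,a):
    r=cv2.minAreaRect(c);print(n,r,wray(ci,r[0],z),[wray(ci,b,z)[:2].round(4) for b in cv2.boxPoints(r)])
k=np.zeros_like(S,bool);k[95:190,210:310]=True
rep("handle",(S<70)&(V>115)&k,.1,20);rep("handletop+",(S<70)&(V>150)&k,.1,20)
rep("stand",(S>110)&(H<13)&k,.04,800)
for r in range(130,166,4): print(r,S[r,244:280:3],V[r,244:280:3])
```

```text
handle ((255.5, 143.5), (27.0, 21.0), 90.0) [ 0.48127029 -0.32140138  0.1       ] [array([ 0.4938, -0.3118]), array([ 0.4939, -0.331 ]), array([ 0.4686, -0.3312]), array([ 0.4686, -0.3117])]
130 [169 168 124  19  18  17  13 135 163 168 167 183] [101 102  82 118 125 121 114  83 100 100  99  99]
134 [174  23  11  12  18  23  13  13  38 167 177 172] [ 97 121  90  88  72  67  61  96 106  96 101 104]
138 [134  12  28  24  18  32  22  18  24 145 190 200] [ 93 125  55  53  58  56  58  57  74  51  55  69]
142 [105  14   9  11  14   7   6   6  17 125 216 168] [102 124 142 142 144 139 139 133  75  59  52  79]
146 [159  21  14  12   7   9   6  10  17 165 166 169] [ 96 121 143 144 141 143 136 134  74  54  57  68]
150 [175 107  13  11   7   7   8   8 106 168 179 177] [ 93  93 140 143 140 140 136 135  60  53  54  69]
154 [168 161   8   9   7   4   2   9 130 169 182 165] [100  98 133 141 139 136 139 140  86  98  94  96]
158 [181 181  74  47  67  85  88 121 157 155 174 177] [ 96  97 104  93  95 105 101  97 101 102  98  95]
162 [191 162 158 177 166 178 169 174 176 177 175 165] [84 88 89 85 86 86 86 91 94 92 92 93]
```

Run:
```python
from h import *;from rig import env,imaging
ci=imaging.camera_info("wrist")
p=cv2.imread("w2.png")
H,S,V=cv2.split(cv2.cvtColor(p,cv2.COLOR_BGR2HSV))
def rep(n,m,z,a):
  for c in blobs(m,a):
    r=cv2.minAreaRect(c);M=cv2.moments(c);print(n,r,wray(ci,r[0],z),wray(ci,(M['m10']/M['m00'],M['m01']/M['m00']),z),[wray(ci,b,z)[:2].round(4) for b in cv2.boxPoints(r)])
k=np.zeros_like(S,bool);k[139:170,240:275]=True
rep("handle",(S<60)&(V>128)&k,.1,20)
k=np.zeros_like(S,bool);k[95:190,210:310]=True
rep("stand",cv2.morphologyEx(((S>110)&k).astype(np.uint8),cv2.MORPH_OPEN,np.ones((5,5))),.04,300)
```

```text
handle ((257.5, 148.5), (15.0, 17.0), 90.0) [ 0.47591707 -0.32410736  0.1       ] [ 0.47598475 -0.32385559  0.1       ] [array([ 0.4829, -0.3163]), array([ 0.483 , -0.3319]), array([ 0.4689, -0.332 ]), array([ 0.4689, -0.3162])]
stand ((262.5, 147.0), (84.0, 93.0), 90.0) [ 0.46879234 -0.32995371  0.04      ] [ 0.47192405 -0.32991756  0.04      ] [array([ 0.5167, -0.2783]), array([ 0.5172, -0.3816]), array([ 0.4196, -0.3851]), array([ 0.4195, -0.2757])]
```

arm_command(turn=[[0,0,0],[0,0,0],[0,0,0],[0,0,0],[0,0,0],[0,0,0],[0,0,0],[0,0,0],[0,0,0],[0,0,0]], xyz=[[0.36,0.04,0],[0.36,0,0.5],[0,0,0.6],[0,0,0.6],[0,0,0.6],[0,0,0.6],[0,0,0.4],[0,0,0.2],[0,0,0],[0,0,0]], claw=[60,50,40,40,40,40,40,40,40,40])

```text
time_s: 2.45
position: [0.4751, -0.3244, 0.0572]
tool_rot: [[1.0, -0.001, 0.001], [-0.001, -1.0, -0.001], [0.001, 0.001, -1.0]]
ft_force: [-0.8, -0.3, 0.5]
grip_width: 0.0397
gripper_force: 0.0
```

arm_command(turn=[[0,0,0],[0,0,0],[0,0,0],[0,0,0],[0,0,0],[0,0,0]], xyz=[[0,0,0],[0,0,0],[0,0,0],[0,0,0],[0,0,0],[0,0,0]], claw=[10,10,10,10,10,10], squeeze=40)

```text
time_s: 3.05
position: [0.4755, -0.3234, 0.0574]
tool_rot: [[1.0, -0.0, 0.001], [-0.0, -1.0, -0.001], [0.001, 0.001, -1.0]]
ft_force: [0.2, 4.0, 6.7]
grip_width: 0.0174
gripper_force: 41.3
```

arm_command(turn=[[0,0,0],[0,0,0],[0,0,0],[0,0,0],[0,0,0],[0,0,0],[0,0,0],[0,0,0],[0,0,0],[0,0,0],[0,0,0],[0,0,0]], xyz=[[0,0,-0.4],[0,0,-0.8],[0,0,-0.9],[0,0,-0.9],[0,-0.5,0],[0,-0.9,0],[0,-0.9,0],[0,-0.9,0],[0,-0.9,0],[0,-0.9,0],[-0.1,-0.9,0],[-0.2,-0.3,0]], claw=[10,10,10,10,10,10,10,10,10,10,10,10])

```text
time_s: 4.25
position: [0.4596, -0.0104, 0.2065]
tool_rot: [[1.0, 0.003, 0.0], [0.003, -1.0, 0.0], [0.0, -0.0, -1.0]]
ft_force: [-0.7, -0.3, -1.1]
grip_width: 0.0173
gripper_force: 40.8
```

arm_command(turn=[[0,0,0],[0,0,0],[0,0,0],[0,0,0]], xyz=[[0,0,0],[0,0,0],[0,0,0],[0,0,0]], claw=[10,10,10,10])

```text
time_s: 4.65
position: [0.4606, -0.0146, 0.2062]
tool_rot: [[1.0, -0.002, -0.0], [-0.002, -1.0, -0.0], [-0.0, 0.0, -1.0]]
ft_force: [0.0, -0.3, -0.9]
grip_width: 0.0176
gripper_force: 40.7
```

Run:
```python
from h import *;from rig import env,imaging
import pickle
ci=imaging.camera_info("wrist");p,z=imaging.get_image("wrist");s=env.observe();print(s["position"],s["tool_rot"].round(4).tolist(),s["qvel"].round(2),s["ft_force"])
pickle.dump((p,z,ci,s),open("w3.pkl","wb"));cv2.imwrite("pics/w3.png",p)
```

```text
[ 0.46056229 -0.01449534  0.2062033 ] [[1.0, -0.002, -0.0001], [-0.002, -1.0, -0.0001], [-0.0001, 0.0001, -1.0]] [ 0.44 -0.08  0.21  0.1   0.04  0.13] [ 0.28904228  0.01652481 -1.56517614]
```

View pics/w3.png

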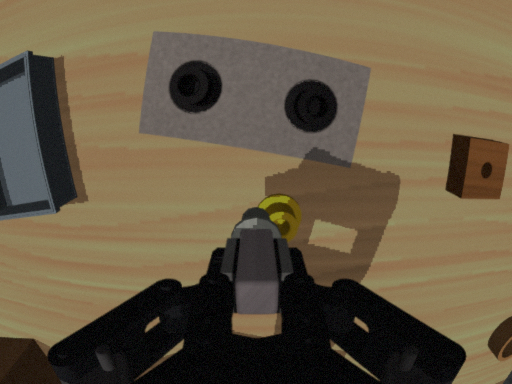

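The wrist view shows cap_a at ≈(195,87), cap_b at ≈(311,105) with the bores visible, the crate at left, and the gauge in the hand with its tip at ≈(257,213). I'll fit circles to the flange outlines and the neck rims.

Run:
```python
from h import *;import pickle
p,z,ci,s=pickle.load(open("w3.pkl","rb"))
g=cv2.GaussianBlur(p,(3,3),0).max(2)
def circ(P):
    A=np.c_[2*P,np.ones(len(P))];x=np.linalg.lstsq(A,(P**2).sum(1),rcond=None)[0];return x[:2],np.sqrt(x[2]+x[0]**2+x[1]**2)
for n,(u,v) in dict(a=(195,87),b=(311,105)).items():
    k=np.zeros_like(g,bool);k[v-35:v+35,u-35:u+35]=1
    for th in (45,60,70):
        c=max(blobs((g<th)&k,100),key=cv2.contourArea)[:,0]
        P=np.array([wray(ci,q,.019)[:2] for q in c]);print(n,th,circ(P),len(c))
    print(g[v-28:v+29:2,u-28:u+29:2])
cv2.imwrite("pics/c3.png",cv2.resize(cv2.convertScaleAbs(p[50:150,150:350],alpha=2.5),None,fx=4,fy=4,interpolation=cv2.INTER_CUBIC))
```

```text
a 45 (array([0.5605592 , 0.05151623]), np.float64(0.028380259833286816)) 143
a 60 (array([0.56061234, 0.05156656]), np.float64(0.02901160349984225)) 145
a 70 (array([0.56060165, 0.05157886]), np.float64(0.029400440166349406)) 148
[[110 108 109 110 109 110 108 109 111 112 110 105 100  96  96  95  93  98
  106 108 107 106 108 109 107 106 106 107 109]
 [111 109 111 109 109 109 107 107 106  97  84  67  50  43  44  45  46  53
   71  84  96 107 109 108 106 107 109 109 109]
 [113 110 109 108 110 110 105  96  77  50  36  27  25  21  23  24  23  27
   39  50  61  88 101 105 108 108 108 108 108]
 [112 113 113 109 110 109  93  57  35  24  24  21  24  22  22  25  25  25
   21  26  31  51  77  97 106 109 109 110 110]
 [112 115 116 111 106  89  50  31  25  25  23  25  26  27  25  26  25  25
   22  25  23  24  40  69  97 109 113 112 112]
 [109 111 112 108  86  49  30  27  26  25  23  26  25  25  27  26  21  18
   23  24  21  24  25  33  65  98 109 109 111]
 [108 110 111  94  49  28  25  26  27  26  25  23  25  24  25  24  25  22
   14  17  19  23  23  24  31  69 103 109 110]
 [108 108 101  62  30  
[... 5684 characters left out ...]
 22  22  21  21  17  15  16  19  16  19  17  19
   19  17  18  19  18  28  67 101 106 107 109]
 [107 107 105 106  93  72  40  22  19  20  19  21  19  18  16  16  18  16
   18  18  16  18  30  64  96 107 105 106 109]
 [105 104 105 107 103  91  76  41  29  23  19  20  21  22  18  19  19  17
   18  19  24  42  70  94 105 107 105 106 110]
 [104 101 102 105 103 103 101  85  70  55  34  25  23  21  18  17  17  21
   28  34  59  85 101 104 105 106 105 107 108]
 [101  98 102 104 102 103 105 103  99  91  72  53  44  45  42  35  37  53
   65  82  99 108 108 104 106 106 104 103 103]
 [101 102 105 106 102 103 104 106 105 105 100  94  90  90  88  87  91  97
  102 105 109 111 108 103 104 104 102 102 104]]
```

View pics/c3.png

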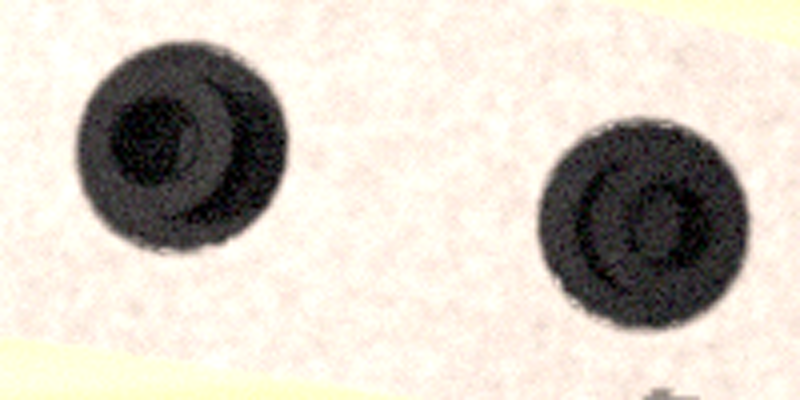

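arm_command(turn=[[0,0,0],[0,0,0],[0,0,0],[0,0,0],[0,0,0],[0,0,0],[0,0,0],[0,0,0]], xyz=[[0.52,0.42,0],[0.52,0.42,0],[0.51,0.4,0.2],[0,0,0.7],[0,0,0.7],[0,0,0.4],[0,0,0],[0,0,0]], claw=[10,10,10,10,10,10,10,10])

```text
time_s: 5.5
position: [0.5382, -0.0761, 0.1069]
tool_rot: [[1.0, -0.001, 0.0], [-0.001, -1.0, -0.0], [0.0, 0.0, -1.0]]
ft_force: [0.2, 0.0, -1.5]
grip_width: 0.0175
gripper_force: 40.5
```

arm_command(turn=[[0,0,0],[0,0,0],[0,0,0]], xyz=[[0,0,0],[0,0,0],[0,0,0]], claw=[10,10,10])

```text
time_s: 5.8
position: [0.5381, -0.0757, 0.1072]
tool_rot: [[1.0, -0.0, 0.002], [-0.0, -1.0, -0.001], [0.002, 0.001, -1.0]]
ft_force: [0.7, 1.1, -1.6]
grip_width: 0.0179
gripper_force: 40.5
```

Run:
```python
from h import *;from rig import env,imaging
import pickle
ci=imaging.camera_info("wrist");p,z=imaging.get_image("wrist");s=env.observe();print(s["position"],s["tool_rot"].round(4).tolist(),s["ft_force"])
pickle.dump((p,z,ci,s),open("w4.pkl","wb"))
cv2.imwrite("pics/w4.png",cv2.resize(cv2.convertScaleAbs(p[150:300,170:345],alpha=2),None,fx=4,fy=4,interpolation=cv2.INTER_CUBIC))
# project: expected cap b rim centre pixel
def proj(X):
    R=cv2.Rodrigues(ci["rvec"])[0];c=R@X+ci["tvec"];th=np.arctan2(np.hypot(c[0],c[1]),c[2]);K=ci["camera_matrix"]
    return K[:2,2]+K[0,0]*th*c[:2]/np.hypot(c[0],c[1])
x,y,_=s["position"];zt=s["position"][2]-.0474
print("flange b",proj(np.array([.5382,-.0766,.018])),"rim",proj(np.array([.5382,-.0766,.052])),"tip",proj(np.array([x,y,zt])),"shoulder L R F",[proj(np.array([x+a,y+b,zt+.035])).round(1) for a,b in((0,.015),(0,-.015),(.015,0))])
```

```text
[ 0.53796387 -0.07561385  0.10698407] [[1.0, -0.0004, 0.0012], [-0.0004, -1.0, -0.0004], [0.0012, 0.0004, -1.0]] [ 0.33956043  0.59646686 -0.73767481]
flange b [255.59285094 201.01055188] rim [255.50490394 216.06276853] tip [254.0496034  220.37622168] shoulder L R F [array([227.8, 242.9]), array([279.5, 242.9]), array([253.6, 219.1])]
```

View pics/w4.png

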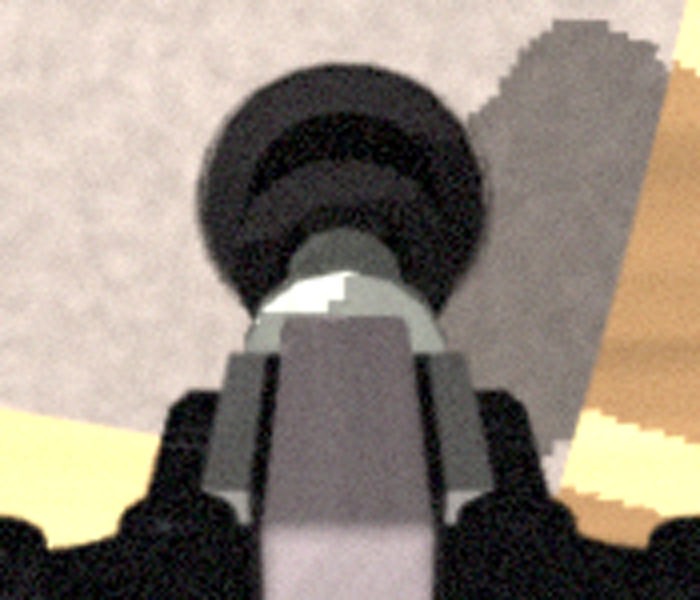

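The gauge tip (pixel ≈(256,207)) lines up with the bore column of cap_b (≈256), so I descend gently.

arm_command(turn=[[0,0,0],[0,0,0],[0,0,0],[0,0,0],[0,0,0],[0,0,0],[0,0,0]], xyz=[[0,0,0.06],[0,0,0.06],[0,0,0.05],[0,0,0.04],[0,0,0.03],[0,0,0.03],[0,0,0]], claw=[10,10,10,10,10,10,10])

```text
time_s: 6.55
position: [0.5376, -0.0755, 0.0926]
tool_rot: [[1.0, -0.0, -0.0], [-0.0, -1.0, 0.0], [-0.0, -0.0, -1.0]]
ft_force: [0.0, -1.3, -2.4]
grip_width: 0.0177
gripper_force: 40.6
```

arm_command(turn=[[0,0,0],[0,0,0],[0,0,0],[0,0,0]], xyz=[[0,0,0.02],[0,0,0.02],[0,0,0],[0,0,0]], claw=[10,10,10,10])

```text
time_s: 6.95
position: [0.5378, -0.0755, 0.0908]
tool_rot: [[1.0, -0.0, 0.0], [-0.0, -1.0, 0.0], [0.0, -0.0, -1.0]]
ft_force: [-0.4, -0.0, -2.3]
grip_width: 0.0175
gripper_force: 40.6
```

arm_command(turn=[[0,0,0],[0,0,0],[0,0,0],[0,0,0]], xyz=[[0,0,0.02],[0,0,0.02],[0,0,0],[0,0,0]], claw=[10,10,10,10])

```text
time_s: 7.35
position: [0.5379, -0.0756, 0.0893]
tool_rot: [[1.0, -0.0, 0.001], [-0.0, -1.0, -0.0], [0.001, 0.0, -1.0]]
ft_force: [-2.1, 0.2, 5.5]
grip_width: 0.0178
gripper_force: 41.5
```

arm_command(turn=[[0,0,0],[0,0,0],[0,0,0],[0,0,0]], xyz=[[0,0,0.02],[0,0,0],[0,0,0],[0,0,0]], claw=[10,10,10,10])

```text
time_s: 7.75
position: [0.538, -0.0756, 0.0892]
tool_rot: [[1.0, -0.0, 0.001], [-0.0, -1.0, -0.001], [0.001, 0.001, -1.0]]
ft_force: [-5.5, 1.1, 13.3]
grip_width: 0.0177
gripper_force: 42.8
```

The hard stop came at 10 mm depth with about 15 N, so cap_b is the tight one. I hold briefly, then lift and go over cap_a.

arm_command(turn=[[0,0,0],[0,0,0],[0,0,0],[0,0,0],[0,0,0],[0,0,0],[0,0,0],[0,0,0],[0,0,0],[0,0,0],[0,0,0],[0,0,0]], xyz=[[0,0,0],[0,0,0],[0,0,-0.3],[0,0,-0.5],[0,-0.4,0],[0.15,-0.8,0],[0.15,-0.8,0],[0.15,-0.56,0],[0,0,0],[0,0,0],[0,0,0],[0,0,0]], claw=[10,10,10,10,10,10,10,10,10,10,10,10])

```text
time_s: 8.95
position: [0.5603, 0.0515, 0.1277]
tool_rot: [[1.0, -0.002, -0.0], [-0.002, -1.0, -0.0], [-0.0, 0.0, -1.0]]
ft_force: [0.2, -0.4, -1.5]
grip_width: 0.018
gripper_force: 40.7
```

Run:
```python
from h import *;from rig import env,imaging
import pickle
ci=imaging.camera_info("wrist");p,z=imaging.get_image("wrist");s=env.observe();print(s["position"],s["tool_rot"].round(4).tolist(),s["ft_force"])
cv2.imwrite("pics/w5.png",cv2.resize(cv2.convertScaleAbs(p[150:300,170:345],alpha=2),None,fx=4,fy=4,interpolation=cv2.INTER_CUBIC))
```

```text
[0.56027889 0.05157167 0.12778544] [[1.0, -0.0018, -0.0001], [-0.0018, -1.0, -0.0], [-0.0001, 0.0, -1.0]] [ 0.08639049 -0.54719971 -1.14579726]
```

View pics/w5.png

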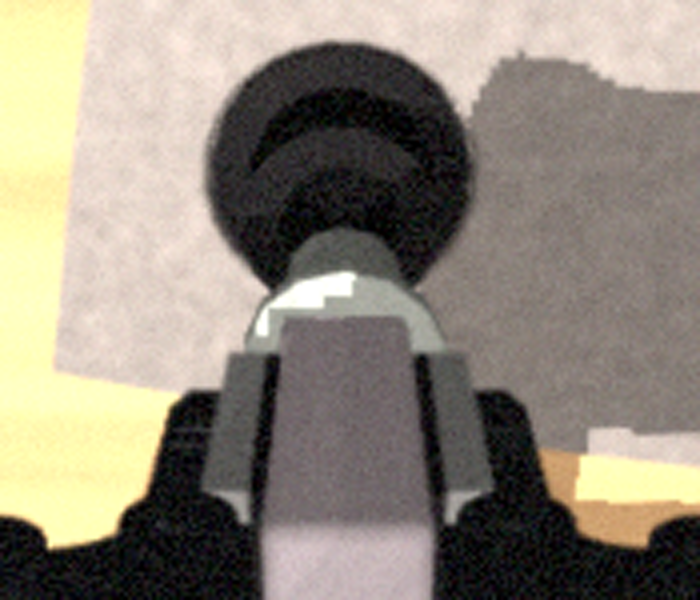

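Cap_a sits about 1 px left of the plug (flange column 340 against plug 345 in the crop), so I shift +1 mm in y and descend.

arm_command(turn=[[0,0,0],[0,0,0],[0,0,0],[0,0,0],[0,0,0],[0,0,0],[0,0,0],[0,0,0],[0,0,0],[0,0,0]], xyz=[[0,-0.02,0.2],[0,0,0.2],[0,0,0],[0,0,0.06],[0,0,0.06],[0,0,0.06],[0,0,0.06],[0,0,0.06],[0,0,0.02],[0,0,0]], claw=[10,10,10,10,10,10,10,10,10,10])

```text
time_s: 10.0
position: [0.5602, 0.0534, 0.0916]
tool_rot: [[1.0, -0.0, -0.0], [-0.0, -1.0, 0.0], [-0.0, -0.0, -1.0]]
ft_force: [-0.9, -0.6, -2.2]
grip_width: 0.0178
gripper_force: 40.7
```

arm_command(turn=[[0,0,0],[0,0,0],[0,0,0],[0,0,0]], xyz=[[0,0,0.02],[0,0,0.02],[0,0,0.02],[0,0,0]], claw=[10,10,10,10])

```text
time_s: 10.4
position: [0.5603, 0.0534, 0.0887]
tool_rot: [[1.0, -0.0, -0.0], [-0.0, -1.0, 0.0], [-0.0, -0.0, -1.0]]
ft_force: [-0.5, 0.0, -0.5]
grip_width: 0.0175
gripper_force: 40.7
```

arm_command(turn=[[0,0,0],[0,0,0],[0,0,0],[0,0,0]], xyz=[[0,0,0.02],[0,0,0.02],[0,0,0],[0,0,0]], claw=[10,10,10,10])

```text
time_s: 10.8
position: [0.5603, 0.0535, 0.0868]
tool_rot: [[1.0, -0.0, -0.0], [-0.0, -1.0, 0.0], [-0.0, -0.0, -1.0]]
ft_force: [0.2, -0.4, -3.6]
grip_width: 0.0177
gripper_force: 40.7
```

arm_command(turn=[[0,0,0],[0,0,0],[0,0,0],[0,0,0],[0,0,0],[0,0,0],[0,0,0],[0,0,0]], xyz=[[0,0,0.05],[0,0,0.05],[0,0,0.05],[0,0,0.05],[0,0,0.05],[0,0,0.05],[0,0,0.01],[0,0,0]], claw=[10,10,10,10,10,10,10,10])

```text
time_s: 11.6
position: [0.5602, 0.0535, 0.0711]
tool_rot: [[1.0, -0.0, -0.0], [-0.0, -1.0, 0.0], [-0.0, -0.0, -1.0]]
ft_force: [-0.9, -0.4, -2.7]
grip_width: 0.0171
gripper_force: 40.7
```

arm_command(turn=[[0,0,0],[0,0,0],[0,0,0],[0,0,0]], xyz=[[0,0,0.02],[0,0,0.02],[0,0,0],[0,0,0]], claw=[10,10,10,10])

```text
time_s: 12.0
position: [0.5604, 0.0534, 0.0694]
tool_rot: [[1.0, -0.0, 0.0], [-0.0, -1.0, -0.0], [0.0, 0.0, -1.0]]
ft_force: [-2.1, -2.3, 0.8]
grip_width: 0.0176
gripper_force: 40.9
```

arm_command(turn=[[0,0,0],[0,0,0],[0,0,0],[0,0,0],[0,0,0],[0,0,0],[0,0,0],[0,0,0],[0,0,0],[0,0,0],[0,0,0]], xyz=[[0,0,0],[0,0,0],[0,0,0],[0,0,0],[0,0,0],[0,0,-0.3],[0,0,-0.5],[0,0,-0.5],[0,0,-0.5],[0,0,0],[0,0,0]], claw=[40,40,40,40,50,50,50,60,60,60,60])

```text
time_s: 13.1
position: [0.5602, 0.0535, 0.1593]
tool_rot: [[1.0, -0.0, 0.0], [-0.0, -1.0, 0.0], [0.0, -0.0, -1.0]]
ft_force: [0.2, 0.2, -0.4]
grip_width: 0.0602
gripper_force: 0.0
```

Run:
```python
from h import *;from rig import env,imaging
s=env.observe();print(s["position"],s["grip_width"])
p,z=imaging.get_image("scene")
cv2.imwrite("pics/s6.png",cv2.resize(p[130:260,150:350],None,fx=4,fy=4,interpolation=cv2.INTER_CUBIC))
```

```text
[0.56023245 0.053502   0.15929417] 0.060208971791297215
```

View pics/s6.png

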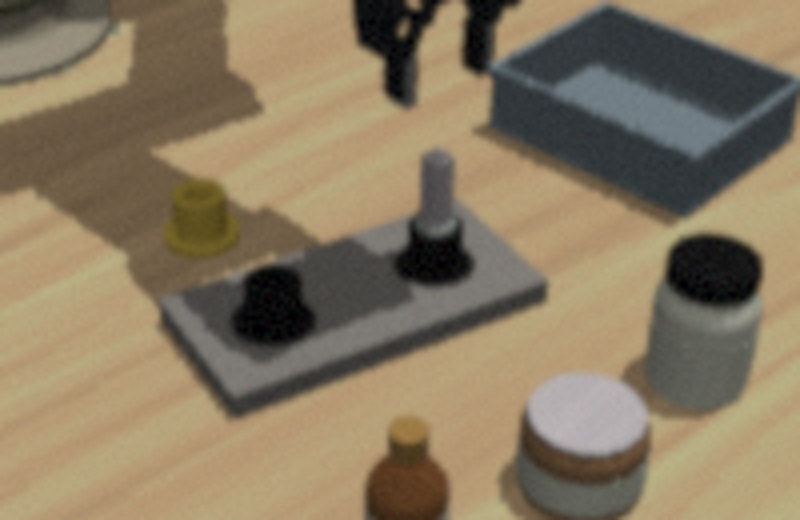

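The gauge stands in cap_a with its shoulder on the rim, its handle top at ≈(437,155) in the crop. Next I fetch cap_b.

arm_command(turn=[[0,0,0],[0,0,0],[0,0,0],[0,0,0],[0,0,0],[0,0,0],[0,0,0],[0,0,0],[0,0,0],[0,0,0],[0,0,0],[0,0,0]], xyz=[[-0.14,0.66,0],[-0.15,0.8,0],[-0.15,0.8,0],[0,0.32,0.2],[0,0,0.6],[0,0,0.6],[0,0,0.5],[0,0,0.4],[0,0,0.25],[0,0,0.15],[0,0,0],[0,0,0]], claw=[60,60,60,60,60,60,60,60,60,60,60,60])

```text
time_s: 14.35
position: [0.5386, -0.0755, 0.0248]
tool_rot: [[1.0, -0.0, 0.001], [-0.0, -1.0, -0.0], [0.001, 0.0, -1.0]]
ft_force: [0.3, 0.3, 1.0]
grip_width: 0.06
gripper_force: 0.0
```

arm_command(turn=[[0,0,0],[0,0,0],[0,0,0],[0,0,0],[0,0,0],[0,0,0],[0,0,0]], xyz=[[0,0,0],[0,0,0],[0,0,0],[0,0,0],[0,0,0],[0,0,0],[0,0,0]], claw=[35,35,35,35,35,35,35], squeeze=30)

```text
time_s: 15.05
position: [0.5387, -0.0756, 0.0253]
tool_rot: [[1.0, -0.0, 0.002], [-0.0, -1.0, -0.0], [0.002, 0.0, -1.0]]
ft_force: [-1.1, 1.5, 7.0]
grip_width: 0.04
gripper_force: 30.4
```

arm_command(turn=[[0,0,0],[0,0,0],[0,0,0],[0,0,0],[0,0,0],[0,0,0],[0,0,0]], xyz=[[0,0,-0.2],[0,0,-0.5],[0,0,-0.7],[0,0,-0.8],[0,0,-0.8],[0,0,-0.4],[0,0,0]], claw=[35,35,35,35,35,35,35])

```text
time_s: 15.75
position: [0.5392, -0.0759, 0.1977]
tool_rot: [[1.0, -0.0, 0.006], [-0.0, -1.0, -0.002], [0.006, 0.002, -1.0]]
ft_force: [0.3, 0.5, -1.0]
grip_width: 0.0397
gripper_force: 30.7
```

arm_command(turn=[[0,0,0],[0,0,0],[0,0,0],[0,0,0],[0,0,0],[0,0,0],[0,0,0],[0,0,0],[0,0,0],[0,0,0],[0,0,0],[0,0,0]], xyz=[[-0.05,-0.4,0],[-0.05,-0.8,0],[-0.05,-0.8,0],[-0.05,-0.8,0],[-0.05,-0.8,0],[-0.05,-0.8,0],[-0.05,-0.8,0],[-0.05,-0.8,0],[0,-0.8,0],[0,-0.8,0],[0,-0.4,0],[0,0,0]], claw=[35,35,35,35,35,35,35,35,35,35,35,35])

```text
time_s: 16.95
position: [0.5173, 0.3266, 0.1925]
tool_rot: [[1.0, 0.003, -0.003], [0.003, -1.0, -0.001], [-0.003, 0.001, -1.0]]
ft_force: [0.4, -0.9, -1.9]
grip_width: 0.04
gripper_force: 30.7
```

Run:
```python
from h import *;from rig import env,imaging
p,z=imaging.get_image("scene");s=env.observe();print(s["position"],s["grip_width"],s["ft_force"])
q,_=imaging.get_image("top")
cv2.imwrite("pics/s7.png",np.hstack([cv2.resize(p[110:260,180:370],None,fx=2,fy=2),cv2.resize(q[110:260,90:340],None,fx=1.6,fy=2)]))
```

```text
[0.51764965 0.32503202 0.1927387 ] 0.039462346539899766 [-0.56490956 -0.60366163 -1.28861098]
```

View pics/s7.png

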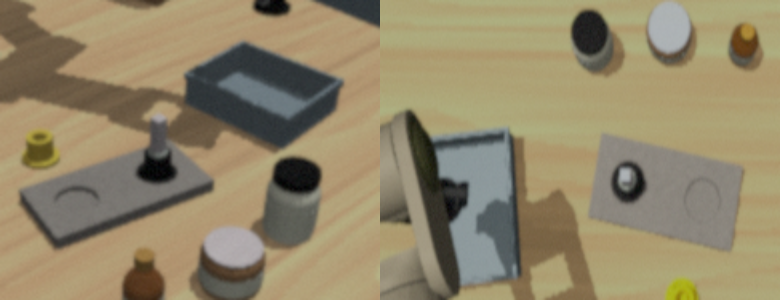

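Cap_b is in the hand over the crate, its nest is empty and the gauge stands in cap_a. I lower it into the crate and release it.

arm_command(turn=[[0,0,0],[0,0,0],[0,0,0],[0,0,0],[0,0,0],[0,0,0],[0,0,0],[0,0,0],[0,0,0],[0,0,0]], xyz=[[0,0,0.4],[0,0,0.7],[0,0,0.7],[0,0,0.6],[0,0,0.5],[0,0,0.3],[0,0,0.15],[0,0,0.06],[0,0,0],[0,0,0]], claw=[35,35,35,35,35,35,35,35,35,35])

```text
time_s: 18.05
position: [0.5189, 0.3244, 0.0247]
tool_rot: [[1.0, -0.001, 0.001], [-0.001, -1.0, 0.001], [0.001, -0.001, -1.0]]
ft_force: [-1.0, 0.3, -1.1]
grip_width: 0.0399
gripper_force: 30.7
```

arm_command(turn=[[0,0,0],[0,0,0],[0,0,0],[0,0,0],[0,0,0],[0,0,0],[0,0,0],[0,0,0],[0,0,0],[0,0,0],[0,0,0]], xyz=[[0,0,0],[0,0,0],[0,0,0],[0,0,0],[0,0,0],[0,0,-0.3],[0,0,-0.6],[0,0,-0.8],[0,0,-0.8],[0,0,-0.8],[0,0,0]], claw=[55,55,55,55,60,60,60,60,60,60,60])

```text
time_s: 19.15
position: [0.5202, 0.3253, 0.1947]
tool_rot: [[1.0, -0.0, 0.01], [-0.0, -1.0, 0.004], [0.01, -0.004, -1.0]]
ft_force: [-0.4, -0.7, 0.4]
grip_width: 0.0604
gripper_force: 0.0
```

Run:
```python
from h import *;from rig import env,imaging
s=env.observe();print(s["position"],s["grip_width"],s["ft_force"])
ci=imaging.camera_info("wrist");p,z=imaging.get_image("wrist")
q,_=imaging.get_image("scene")
cv2.imwrite("pics/s8.png",np.hstack([p[:,:400],cv2.resize(q[110:302,180:380],None,fx=2,fy=2)]))
```

```text
[0.52022275 0.32529051 0.19474442] 0.060368893742454445 [-0.3970506  -0.7366246   0.38117071]
```

View pics/s8.png

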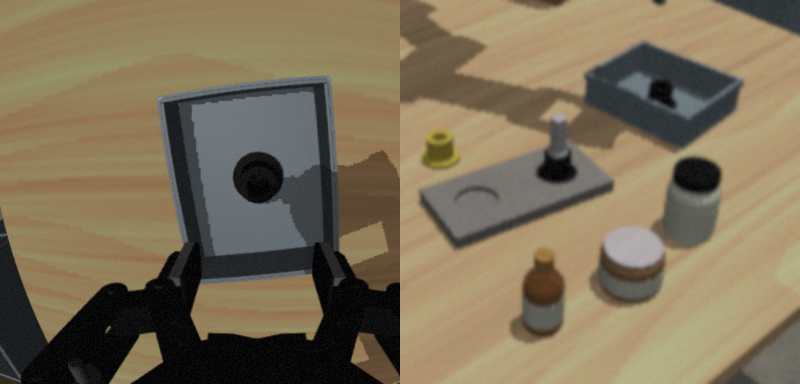

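The left picture shows cap_b upright in the middle of the crate at (258,177). The right picture shows the gauge fully home in cap_a at (558,150), with the jar, tin and flask where they were.

```bash
python3 -c "
from rig import env
print(env.close_job())"
```

```text
the job is handed in; nothing more can be done
None
```

The job is handed in at about 19 s: cap_b was the tight one (hard stop 10 mm down, about 15 N at the gauge) and is now in the crate, while the gauge stands fully home in cap_a in its nest; the jar, flask and tin were not touched.

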